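# Interlock the chassis rails in their carrier

### The arm

A 7-joint arm with a two-finger parallel gripper is mounted at the origin on the work surface. World frame = base frame: x ahead of the robot, y to its left, z up, the work surface at z = 0. Lengths are in m, angles in rad, forces in N, time in s.
With the tool pointing down it reaches from about 0.4 to 0.875 m from the base axis. Payload 4.4 kg.
Tool frame: the origin (TCP) lies midway between the tips of the shut fingers; the grasp point (between the pads) lies 19 mm behind it; z points along the fingers, x is the direction in which the jaws open and shut, and the axes are right-handed (so a half turn about z gives the same grasp; the last joint's range is limited). The gripper opens to 85 mm and grips with 20 to 120 N. Pads are 22 mm wide; open, the fingers measure 114 mm over their backs; the gripper's body (76 mm by 85 mm) begins 54 mm behind the grasp point. The pads swing forward as they close: fully open they stand 13 mm farther back than shut.
Start: joints at [-1.37, 0.628, 0.038, 1.517, -0.027, 0.996, -0.02], TCP at [0.171, 0.627, 0.231] pointing down, gripper open.
Joint ranges: [-3.06, 3.06], [-0.37, 2.12], [-1.25, 1.32], [0.18, 2.47], [-1.1, 4.24], [0.23, 1.98], [-2.94, 2.94]. Speed limits (rad/s): [2.57, 2.57, 3.14, 3.14, 3.14, 3.14, 3.14].

### API

Orientations are given as a 3x3 rotation matrix whose columns are the frame's x, y, z axes.
In Python, from station import sense, cams, close_job gives the robot as it stands.
- The arm moves only by the tool move_arm, never from a script. Its argument "motion" is a list of rows, each a list of 7 numbers: the turn, a rotation vector about the tool's x, y, z in degrees, then the shift along the tool's x, y, z in m, then the closure, from -1 (fully open) to 1 (shut). In form: [[rx, ry, rz, dx, dy, dz, grip], ...]. A call has exactly 8 rows; each row is the pose to reach, as a shift and turn from the pose measured when the call began, along the tool's axes at that moment; what a row does not reach only later rows make up. A row lasts 1/10 s, in which the tool goes at most 50 mm and 8.59 degrees, less where a joint would pass 70% of its speed; a pose out of reach is approached as far as the arm can. A call with a gripper value outside its range is refused whole. The fingers move at their own pace and stop on an object; "squeeze" is the grip in N (left out, the last holds). Time passes only in rows, so rows that repeat a pose let the fingers close, or fill a call up. It gives the time, the measured TCP pose, the force and the opening at its end, in the units of the state.
- sense(): the state, without advancing time (a new reading comes with each control period).
- cams.snapshot(name): name is "scene" or "top" or "wrist"; returns (picture, depth): 420x560x3 uint8, red, green, blue; 420x560 float32, m along the optical axis (not along the pixel's ray), 0 where there is no reading.
- cams.get_calibration(name): a dict with "vertical_fov" (degrees; the focal length in pixels is half the picture's height over the tangent of half this angle, whatever the lens; pixels are square), "cx", "cy" (the principal point, pixels), "k1" (the pictures are not rectified: a ray, as slopes to the right and down, at radius r is drawn at 1 + k1 r^2 times it, then the intrinsics apply), "pose" (4x4, takes a point from camera to world coordinates). Camera axes: x right, y up, looking along -z (the intrinsics and any distortion apply to the point x, -y, -z); pixel columns grow to the right and rows downward; lengths in m; the calibration is good to about 2 mm. A picture is of the moment at which its call begins: read the wrist's pose just before it. get_calibration takes no time and is no camera call; for the wrist camera it gives the pose at the moment of the call.
- close_job(): hands the job in, once; it reports no verdict.
The state is a dict: "clock": time; "joint_positions": joint angles; "qvel": joint speeds; "tau": joint torques, N m; "tool_pos": TCP position; "ee_rot": TCP orientation; "wrist_force": force on the tool from outside, world axes, zero at the start; "moment": the same for the moment, N m; "width": finger opening in m.
Only numpy, scipy, OpenCV 4.12 (cv2) and the standard library are available. Lean on these libraries where they do the work, as an engineer would, in place of code of your own. Each camera call takes 0.05 s, during which the arm holds its last target.

### The job

Lock the loose chassis rails together in the steel carrier: first lower the wide rail that lies open side up into the empty bay, midway between the two riveted rails and still open side up, then lay the two wide rails that lie open side down over it, one across each gap, so that each has one flange down in the trough to its left and the other in the trough to its right and sits level, fully down. Keep all rails square with the riveted ones and their ends lined up to within a centimetre, set them down gently rather than dropping them, and leave the narrow rail and everything else on the bench where it is.

Things in the scene. Friction and masses are not known exactly. Their poses are not given: they have to be found in the camera images.
- carrier: Fixed steel carrier: base plate 130 x 220 x 5 mm, two rails riveted on it open side up, along x (each 116 long, 52 wide, 32 high, 4 mm sheet), centred at y = +78 and -78 mm; web tops 9 mm, flange tops 37 mm above the bench. The 104 mm bay between them is empty. Origin: underside centre, on the bench; x along the rails, y across, z up. Yaw up to 0.3 rad.
- bay (a point): On the carrier: centre of the bare base between the riveted rails, on the base plate (5 mm above the bench). The open-up rail's origin belongs here, leaving 26 mm free on either side of it.
- gap_left (a point): On the carrier, 39 mm to +y of its centre, 9 mm above the bench (level with the web tops): centre of the gap between the +y riveted rail and the open-up rail once that is in the bay. The two flanges bordering the gap are 34 mm over their outsides: 5 mm to spare each side inside a bridging rail. The two bridging rails end up 26 mm apart.
- gap_right (a point): The same for the -y side, 39 mm to -y of the carrier's centre.
- rail_up: The loose wide aluminium channel rail lying open side UP (a trough seen from above). 116 mm long (x), 52 wide over the flanges (y), 32 high, 4 mm sheet; 0.16 kg. Origin: underside centre of the web, z up. Grip across the 52 mm. Starts on the bench at one of four spots round the carrier, turned up to 0.8 rad.
- rail_down_a: One of two identical rails: wide aluminium channel rail lying open side DOWN (web on top, flanges down). 116 mm long (x), 52 wide over the flanges (y), 36 high, 4 mm sheet, 44 clear inside; 0.17 kg. Origin: footprint centre, level with the flange tips; z up. Grip across the 52 mm. Its origin belongs at point gap_left or gap_right. Starts on the bench at one of four spots round the carrier, turned up to 0.8 rad.
- rail_down_b: The other wide aluminium channel rail lying open side DOWN (web on top, flanges down). 116 mm long (x), 52 wide over the flanges (y), 36 high, 4 mm sheet, 44 clear inside; 0.17 kg. Origin: footprint centre, level with the flange tips; z up. Grip across the 52 mm. Its origin belongs at point gap_left or gap_right. Starts on the bench at one of four spots round the carrier, turned up to 0.8 rad.
- rail_narrow: A bystander: narrow aluminium channel lying open side down, 100 mm long (x), 30 mm wide (y), 26 mm high. Too narrow for the job; leave it. It lies at one of the same four spots. Origin: underside centre.
- capacitor: Bystander: upright black can, 28 mm across, 40 mm high, standing among the three spots on the +y side. Origin: underside centre.
- heatsink: Bystander: finned aluminium heat sink 50 x 60 x 32 mm, far -y side. Origin: underside centre.
- transformer: Bystander: small transformer 72 x 85 x 48 mm beyond the carrier. Origin: underside centre.
- driver: Bystander: screwdriver 190 mm long lying near the robot, across it. Origin: underside centre, x along its length.
- solder: Bystander: grey spool, 54 mm across, 38 mm high, on the near -y side. Origin: underside centre.
- bracket: Bystander: bent steel bracket 80 x 30 x 42 mm, beyond the -y spot. Origin: underside centre.
There are look-alikes about, which are no part of the job. Leave any green look-alike of the rail_down_b alone. Leave any orange or red look-alike of the rail_up alone.

How it is judged:
On the way, in this order (a step that is already met when the one before it is completed fails the run):
1. the open-up rail stands in the bay, between the riveted rails (y of rail_up in the frame of carrier between -0.008 and 0.008 m and x of rail_up in the frame of carrier between -0.014 and 0.014 m and z of rail_up in the frame of carrier between 0.0025 and 0.0075 m and angle between the x axis of rail_up and the x axis of carrier, either way round below 0.12 rad and angle between the z axis of rail_up and the z axis of carrier, either way round below 0.05 rad), for 0.2 s.
2. the two open-down rails bridge the two gaps, flanges in the troughs ((((y of rail_down_a in the frame of carrier between 0.027 and 0.051 m and x of rail_down_a in the frame of carrier between -0.014 and 0.014 m and z of rail_down_a in the frame of carrier between 0.0065 and 0.0115 m and angle between the x axis of rail_down_a and the x axis of carrier, either way round below 0.12 rad and angle between the z axis of rail_down_a and the z axis of carrier, either way round below 0.05 rad) and (y of rail_down_b in the frame of carrier between -0.051 and -0.027 m and x of rail_down_b in the frame of carrier between -0.014 and 0.014 m and z of rail_down_b in the frame of carrier between 0.0065 and 0.0115 m and angle between the x axis of rail_down_b and the x axis of carrier, either way round below 0.12 rad and angle between the z axis of rail_down_b and the z axis of carrier, either way round below 0.05 rad)) or ((y of rail_down_a in the frame of carrier between -0.051 and -0.027 m and x of rail_down_a in the frame of carrier between -0.014 and 0.014 m and z of rail_down_a in the frame of carrier between 0.0065 and 0.0115 m and angle between the x axis of rail_down_a and the x axis of carrier, either way round below 0.12 rad and angle between the z axis of rail_down_a and the z axis of carrier, either way round below 0.05 rad) and (y of rail_down_b in the frame of carrier between 0.027 and 0.051 m and x of rail_down_b in the frame of carrier between -0.014 and 0.014 m and z of rail_down_b in the frame of carrier between 0.0065 and 0.0115 m and angle between the x axis of rail_down_b and the x axis of carrier, either way round below 0.12 rad and angle between the z axis of rail_down_b and the z axis of carrier, either way round below 0.05 rad)))), for 0.2 s.
At the end, for the whole second after the job is handed in: Open-up rail on the base in the bay (8 mm crosswise of midway); one open-down rail bridging each gap (12 mm crosswise), flange tips on the webs (height 2.5 mm); all within 14 mm lengthwise, level to 0.05 rad, square to 0.12 rad, released and at rest (all of step 1 and (((y of rail_down_a in the frame of carrier between 0.027 and 0.051 m and x of rail_down_a in the frame of carrier between -0.014 and 0.014 m and z of rail_down_a in the frame of carrier between 0.0065 and 0.0115 m and angle between the x axis of rail_down_a and the x axis of carrier, either way round below 0.12 rad and angle between the z axis of rail_down_a and the z axis of carrier, either way round below 0.05 rad) and (y of rail_down_b in the frame of carrier between -0.051 and -0.027 m and x of rail_down_b in the frame of carrier between -0.014 and 0.014 m and z of rail_down_b in the frame of carrier between 0.0065 and 0.0115 m and angle between the x axis of rail_down_b and the x axis of carrier, either way round below 0.12 rad and angle between the z axis of rail_down_b and the z axis of carrier, either way round below 0.05 rad)) or ((y of rail_down_a in the frame of carrier between -0.051 and -0.027 m and x of rail_down_a in the frame of carrier between -0.014 and 0.014 m and z of rail_down_a in the frame of carrier between 0.0065 and 0.0115 m and angle between the x axis of rail_down_a and the x axis of carrier, either way round below 0.12 rad and angle between the z axis of rail_down_a and the z axis of carrier, either way round below 0.05 rad) and (y of rail_down_b in the frame of carrier between 0.027 and 0.051 m and x of rail_down_b in the frame of carrier between -0.014 and 0.014 m and z of rail_down_b in the frame of carrier between 0.0065 and 0.0115 m and angle between the x axis of rail_down_b and the x axis of carrier, either way round below 0.12 rad and angle between the z axis of rail_down_b and the z axis of carrier, either way round below 0.05 rad))) and linear speed of each of rail_up, rail_down_a, rail_down_b below 0.02 m/s and angular speed of each of rail_up, rail_down_a, rail_down_b below 0.2 rad/s); the robot touches nothing.
It fails at once if the narrow rail or another bystander is moved more than 20 mm (distance of any of rail_narrow, capacitor, heatsink, transformer, driver, solder, bracket from where it was at the start of the episode above 0.02 m).
It fails at once if a rail is dropped or slammed into the carrier (over 0.4 m/s in the last 15 mm) ((x of rail_up in the frame of carrier between -0.05 and 0.05 m and y of rail_up in the frame of carrier between -0.06 and 0.06 m and z of rail_up in the frame of carrier below 0.024 m and linear speed of rail_up above 0.4 m/s) or (x of rail_down_a in the frame of carrier between -0.05 and 0.05 m and y of rail_down_a in the frame of carrier between -0.06 and 0.06 m and z of rail_down_a in the frame of carrier below 0.024 m and linear speed of rail_down_a above 0.4 m/s) or (x of rail_down_b in the frame of carrier between -0.05 and 0.05 m and y of rail_down_b in the frame of carrier between -0.06 and 0.06 m and z of rail_down_b in the frame of carrier below 0.024 m and linear speed of rail_down_b above 0.4 m/s)).
It also fails if it takes over 72 s, if anything falls off the work surface, if the arm or the gripper's body presses on something with over 40 N, if the wrist force passes 120 N, or if a joint passes its speed limit or range.

## Working session

There is one attempt and no reset: what is moved stays moved. The work goes in short steps, Python scripts to look and compute and a tool call to move; the robot and the scene stay as the last step left them, time stands still between calls to the robot, and variables do not carry over. Pictures are saved under pics/ and viewed, and the job is handed in when it is done.

Besides the shell and the picture viewer there is one more tool, called after "Request:" as name(argument=value, ...), one argument or row to a line, values as JSON. move_arm: Moves the arm, as the interface text tells. Its arguments: {"type":"object","properties":{"motion":{"type":"array","items":{"type":"array","items":{"type":"number"}}},"squeeze":{"type":"number"}},"required":["motion"]}

```bash
ls; mkdir -p pics
python3 - <<'E'
from station import sense,cams
import cv2,numpy as np
print(sense())
for n in ("scene","top"):
    p,d=cams.snapshot(n); cv2.imwrite(f"pics/{n}0.png",p[:,:,::-1]); np.savez(f"{n}0.npz",p=p,d=d)
    c=cams.get_calibration(n); print(n,c)
E
```

```text
pics
{'clock': 0.0, 'joint_positions': array([-1.36979659,  0.62933131,  0.03843622,  1.51839825, -0.02700418,
        0.99631595, -0.02004024]), 'qvel': array([-0.00136793,  0.00248734, -0.00020005, -0.00103805,  0.00028017,
        0.00180442, -0.00024873]), 'tau': array([-3.18713082e-04, -5.63400078e+01,  1.22651204e+00, -1.93454236e+01,
        1.11749829e-02,  1.01737978e-02, -1.19624647e-05]), 'tool_pos': array([0.17116765, 0.62638728, 0.23038893]), 'ee_rot': array([[ 2.63682477e-01,  9.64609408e-01, -4.92096381e-04],
       [ 9.64607592e-01, -2.63682936e-01, -1.87144891e-03],
       [-1.93497464e-03,  1.87883782e-05, -9.99998128e-01]]), 'wrist_force': array([-0.74316221,  0.26518415, -0.5932644 ]), 'moment': array([-0.07383909, -0.0112994 , -0.02870999]), 'width': 0.08542052468714026}
scene {'vertical_fov': 49.45446885432267, 'cx': 277.09382164033025, 'cy': 214.71064518906283, 'k1': 0.04755597633075656, 'pose': array([[-0.76171199, -0.51832557,  0.38875885,  1.08410088],
       [ 0.64784728, -0.60057275,  0.46862168,  0.61271047],
       [-0.00942062,  0.60881111,  0.79325928,  1.09631432],
       [ 0.        ,  0.        ,  0.        ,  1.        ]])}
top {'vertical_fov': 44.48284077198618, 'cx': 277.91088176867834, 'cy': 211.14651309976728, 'k1': -0.08876328726973584, 'pose': array([[-0.02483746,  0.98922118, -0.14430714,  0.375673  ],
       [-0.99967638, -0.02537092, -0.00185736, -0.05069733],
       [-0.00549855,  0.1442143 ,  0.9895312 ,  1.42458551],
       [ 0.        ,  0.        ,  0.        ,  1.        ]])}
```

View pics/scene0.png

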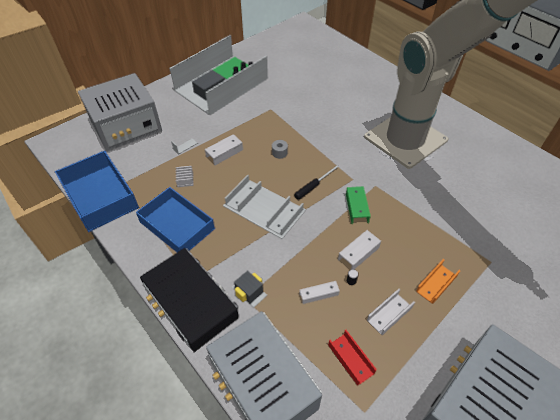

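View pics/top0.png

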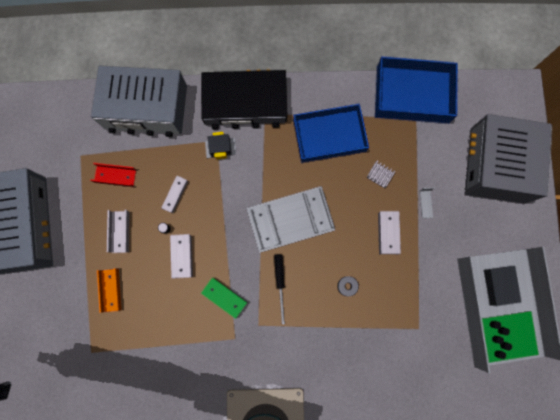

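```bash
cat > h.py <<'E'
import numpy as np,cv2
from station import sense,cams
def K(c):
    f=210/np.tan(np.radians(c['vertical_fov']/2)); return np.array([[f,0,c['cx']],[0,f,c['cy']],[0,0,1.]])
def world(d,c):
    h,w=d.shape; u,v=np.meshgrid(np.arange(w),np.arange(h))
    n=cv2.undistortPointsIter(np.stack([u,v],-1).reshape(-1,1,2).astype(np.float64),K(c),np.array([c['k1'],0,0,0,0.]),None,None,(3,50,1e-10)).reshape(h,w,2)
    P=np.stack([n[...,0]*d,-n[...,1]*d,-d],-1)
    W=P@c['pose'][:3,:3].T+c['pose'][:3,3]; W[d==0]=np.nan
    return W
E
python3 - <<'E'
from h import *
for n in('top','scene'):
    z=np.load(n+'0.npz');c=cams.get_calibration(n);W=world(z['d'],c)
    H=W[...,2]
    # table residual
    m=np.abs(H)<.012
    print(n,'table',np.nanmedian(H[m]),np.nanstd(H[m]))
    m=(H>.012)&(H<.06)&(W[...,0]>.25)&(W[...,0]<.85)
    N,L,S,C=cv2.connectedComponentsWithStats(m.astype(np.uint8),connectivity=8)
    for i in range(1,N):
        if S[i,4]<60: continue
        mm=L==i; P=W[mm]; (x,y),(a,b),t=cv2.minAreaRect((P[:,:2]*1000).astype(np.float32))
        print(S[i,4],C[i].round(),'c',round(x),round(y),'sz',round(a),round(b),'ang',round(t,1),'z',np.percentile(P[:,2]*1000,[5,50,95]).round(1),z['p'][mm].mean(0).round())
E
```

```text
top table 0.0007161310766169438 0.0034146334815690323
427 [417. 117.] c 839 -443 sz 219 7 ang 83.8 z [14.3 36.6 57.4] [ 9. 21. 46.]
600 [331. 142.] c 797 -200 sz 132 192 ang 8.4 z [15.1 40.6 52.9] [19. 38. 77.]
640 [244. 121.] c 835 41 sz 237 23 ang 89.7 z [15.7 38.8 58.8] [43. 41. 44.]
470 [146. 130.] c 820 333 sz 47 231 ang 3.4 z [18.1 36.1 57.8] [48. 48. 50.]
535 [219. 145.] c 770 111 sz 74 61 ang 5.5 z [23.2 46.4 52.3] [72. 67. 44.]
435 [485. 187.] c 623 -638 sz 211 97 ang 46.5 z [16.3 37.6 57.5] [41. 40. 43.]
113 [114. 166.] c 720 411 sz 116 8 ang 82.3 z [14.3 29.1 35.7] [129.  25.  18.]
132 [384. 176.] c 673 -346 sz 39 52 ang 57.2 z [13.  29.  36.3] [136. 127. 136.]
682 [ 43. 226.] c 539 613 sz 128 296 ang 68.6 z [14.9 37.5 58.3] [40. 39. 42.]
433 [174. 194.] c 636 240 sz 33 101 ang 65.4 z [17.2 25.1 30.8] [167. 159. 170.]
109 [111. 183.] c 673 418 sz 118 6 ang 81.7 z [14.2 29.  37.2] [134.  17.  13.]
124 [325. 207.] c 585 -174 sz 116 15 ang 15.4 z [13.  34.4 41. ] [119. 119. 126.]
112 [309. 213.] c 575 -136 sz 116 12 ang 16.5 z [12.5 33.6 40.8] [119. 120. 127.]
85 [271. 223.] 
[... 2614 characters left out ...]
c 483 227 sz 165 77 ang 15.7 z [18.9 35.4 40.2] [172. 170. 173.]
105 [430. 275.] c 379 400 sz 116 6 ang 2.4 z [14.9 29.5 33.6] [180. 107.  48.]
651 [249. 286.] c 771 114 sz 72 61 ang 5.3 z [18.4 45.8 50.9] [101.  99.  81.]
93 [446. 286.] c 374 447 sz 115 4 ang 4.7 z [16.5 29.  33.9] [185. 111.  50.]
483 [319. 291.] c 636 242 sz 33 100 ang 64.7 z [15.7 25.4 29.7] [182. 180. 182.]
137 [383. 304.] c 537 376 sz 119 6 ang 0.1 z [14.  27.9 32.7] [149. 147. 150.]
126 [398. 317.] c 539 423 sz 5 115 ang 90.0 z [15.3 28.9 33.1] [162. 160. 162.]
212 [360. 351.] c 675 420 sz 114 7 ang 81.9 z [13.1 26.8 34. ] [132.  35.  34.]
207 [344. 362.] c 721 414 sz 115 7 ang 81.6 z [13.3 28.4 33.5] [140.  37.  36.]
```

```bash
cat >> h.py <<'E'
def go(x,y,z,yaw):
    "world target mm, tool-x yaw deg"
    s=sense(); R=s['ee_rot']; t=np.radians(yaw)
    X=np.array([np.cos(t),np.sin(t),0]);Z=np.array([0,0,-1.]);T=np.stack([X,np.cross(Z,X),Z],1)
    r=np.degrees(cv2.Rodrigues(R.T@T)[0].ravel()); d=R.T@(np.array([x,y,z])/1000-s['tool_pos'])
    print('row',r.round(2).tolist(),d.round(4).tolist(),'clock',round(s['clock'],2),'pos',s['tool_pos'].round(4),'w',round(s['width'],4),'F',s['wrist_force'].round(1))
E
python3 - <<'E'
from h import *
c=cams.get_calibration('wrist');s=sense();R=s['ee_rot']
print(c['vertical_fov'],c['k1'],(R.T@c['pose'][:3,:3]).round(3),R.T@(c['pose'][:3,3]-s['tool_pos']))
go(510,399,180,90)
E
```

```text
70.87953068291537 -0.05297285429747854 [[ 1.     0.001  0.   ]
 [ 0.001 -0.947 -0.322]
 [-0.     0.322 -0.947]] [-0.00042661 -0.08238784 -0.14214929]
row [-0.01, 0.1, -15.28] [-0.13, 0.3868, 0.0507] clock 0.1 pos [0.1712 0.6265 0.2305] w 0.0855 F [0.3 0.4 0.8]
```

Request:
move_arm(
  motion=[
    [0, 0, -15.3, -0.13, 0.387, 0.05, -1],
    [0, 0, -15.3, -0.13, 0.387, 0.05, -1],
    [0, 0, -15.3, -0.13, 0.387, 0.05, -1],
    [0, 0, -15.3, -0.13, 0.387, 0.05, -1],
    [0, 0, -15.3, -0.13, 0.387, 0.05, -1],
    [0, 0, -15.3, -0.13, 0.387, 0.05, -1],
    [0, 0, -15.3, -0.13, 0.387, 0.05, -1],
    [0, 0, -15.3, -0.13, 0.387, 0.05, -1],
  ],
)

```text
clock: 0.9
tool_pos: [0.5019, 0.4039, 0.1815]
ee_rot: [[-0.0, 1.0, -0.001], [1.0, 0.0, -0.002], [-0.002, -0.001, -1.0]]
wrist_force: [0.0, 0.6, -0.4]
width: 0.0853
```

```bash
cat >> h.py <<'E'
def wlook(tag,zlo,zhi,minA=150):
    c=cams.get_calibration('wrist'); p,d=cams.snapshot('wrist'); cv2.imwrite(f'pics/{tag}.png',p[:,:,::-1])
    W=world(d,c); np.savez(tag+'.npz',p=p,W=W); comps(p,W,zlo,zhi,minA)
def comps(p,W,zlo,zhi,minA=150):
    H=W[...,2]; m=(H>zlo)&(H<zhi)
    fl=W[np.abs(H)<.008]; print('table med',np.median(fl[:,2]).round(4))
    N,L,S,C=cv2.connectedComponentsWithStats(m.astype(np.uint8),connectivity=4)
    for i in range(1,N):
        if S[i,4]<minA: continue
        mm=L==i; P=W[mm]; (x,y),(a,b),t=cv2.minAreaRect((P[:,:2]*1000).astype(np.float32))
        print(S[i,4],C[i].round(),'c',round(x,1),round(y,1),'sz',round(a,1),round(b,1),'ang',round(t,1),'z',np.percentile(P[:,2]*1000,[5,50,95]).round(1),p[mm].mean(0).round())
E
python3 - <<'E'
from h import *
sense();wlook('w1',.02,.05)
E
```

```text
table med 0.0
566 [276.  62.] c 381.9 398.5 sz 107.2 4.1 ang 4.9 z [30.3 31.6 32.8] [199. 140.  81.]
751 [328.  60.] c 378.5 446.0 sz 104.9 5.1 ang 4.8 z [22.4 31.2 32.7] [174. 120.  69.]
1366 [11. 62.] c 372.2 135.2 sz 41.1 53.2 ang 53.3 z [23.4 35.  36.5] [34. 78. 44.]
6695 [101. 154.] c 464.4 219.9 sz 116.7 55.6 ang 1.8 z [26.3 35.4 36.7] [117. 116. 120.]
2877 [467. 212.] c 542.8 604.6 sz 95.7 260.9 ang 73.3 z [21.4 34.8 48.6] [63. 65. 67.]
485 [255. 220.] c 538.3 375.4 sz 4.2 116.5 ang 89.9 z [22.4 31.5 32.7] [143. 142. 146.]
450 [300. 220.] c 538.6 423.3 sz 4.1 116.7 ang 90.0 z [23.8 31.6 32.7] [159. 156. 159.]
676 [157. 229.] c 542.3 268.8 sz 27.1 27.1 ang 39.9 z [23.4 39.7 41.2] [76. 75. 77.]
875 [149. 284.] c 629.7 244.8 sz 30.9 82.7 ang 65.1 z [24.1 25.5 26.6] [160. 158. 163.]
830 [293. 326.] c 675.4 419.5 sz 115.7 6.8 ang 82.3 z [20.8 28.4 32.4] [113.  30.  28.]
699 [282. 354.] c 722.9 412.9 sz 116.5 6.9 ang 82.5 z [20.9 27.  32.1] [103.  30.  27.]
244 [110. 414.] c 844.1 151.1 sz 33.2 16.3 ang 50.7 z [20.9 28.5 38.1] [39. 40. 42.]
```

View pics/w1.png

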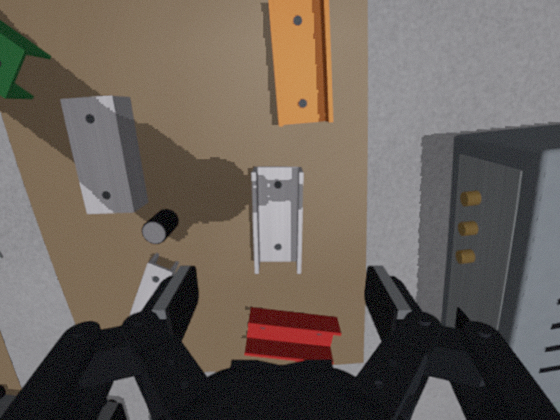

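Run:
```python
from h import *
go(538.5,399.4,60,90);go(538.5,399.4,7,90)
```

```text
row [0.34, 0.51, -0.67] [0.0064, 0.026, 0.1206] clock 0.95 pos [0.5117 0.3944 0.1805] w 0.0855 F [ 7.6 -6.1 -0.1]
row [0.34, 0.51, -0.67] [0.0069, 0.0257, 0.1736] clock 0.95 pos [0.5117 0.3944 0.1805] w 0.0855 F [ 7.6 -6.1 -0.1]
```

Request:
move_arm(
  motion=[
    [0.3, 0.5, -0.7, 0.0065, 0.026, 0.05, -1],
    [0.3, 0.5, -0.7, 0.0065, 0.026, 0.09, -1],
    [0.3, 0.5, -0.7, 0.0065, 0.026, 0.13, -1],
    [0.3, 0.5, -0.7, 0.0069, 0.0257, 0.155, -1],
    [0.3, 0.5, -0.7, 0.0069, 0.0257, 0.172, -1],
    [0.3, 0.5, -0.7, 0.0069, 0.0257, 0.172, -1],
    [0.3, 0.5, -0.7, 0.0069, 0.0257, 0.172, 0.0],
    [0.3, 0.5, -0.7, 0.0069, 0.0257, 0.172, 0.5],
  ],
  squeeze=40,
)

```text
clock: 1.75
tool_pos: [0.5396, 0.4005, 0.0105]
ee_rot: [[-0.001, 1.0, 0.003], [1.0, 0.001, 0.002], [0.002, 0.003, -1.0]]
wrist_force: [-0.1, -0.4, -0.2]
width: 0.0591
```

Run:
```python
from h import *
go(538.5,399.4,7,90)
```

```text
row [0.19, -0.1, 0.04] [-0.0011, -0.0011, 0.0035] clock 1.75 pos [0.5396 0.4005 0.0105] w 0.0591 F [-0.1 -0.4 -0.2]
```

Request:
move_arm(
  motion=[
    [0, 0, 0, -0.001, -0.001, 0.0035, 1],
    [0, 0, 0, -0.001, -0.001, 0.0035, 1],
    [0, 0, 0, -0.001, -0.001, 0.0035, 1],
    [0, 0, 0, -0.001, -0.001, 0.0035, 1],
    [0, 0, 0, -0.001, -0.001, -0.01, 1],
    [0, 0, 0, -0.001, -0.001, -0.05, 1],
    [0, 0, 0, -0.001, -0.001, -0.09, 1],
    [0, 0, 0, -0.001, -0.001, -0.13, 1],
  ],
)

```text
clock: 2.55
tool_pos: [0.5382, 0.3993, 0.1432]
ee_rot: [[-0.001, 1.0, 0.004], [1.0, 0.001, 0.002], [0.002, 0.004, -1.0]]
wrist_force: [1.2, 0.5, -0.4]
width: 0.0514
```

Run:
```python
from h import *
go(533,-87,170,105)
```

```text
row [0.26, -0.11, -14.96] [-0.4862, -0.0054, -0.028] clock 2.55 pos [0.5382 0.3993 0.1432] w 0.0514 F [ 1.2  0.5 -0.4]
```

Request:
move_arm(
  motion=[
    [0, 0, -15, -0.497, -0.046, -0.05, 1],
    [0, 0, -15, -0.497, -0.046, -0.05, 1],
    [0, 0, -15, -0.497, -0.046, -0.05, 1],
    [0, 0, -15, -0.497, -0.046, -0.05, 1],
    [0, 0, -15, -0.497, -0.046, -0.05, 1],
    [0, 0, -15, -0.497, -0.046, -0.05, 1],
    [0, 0, -15, -0.497, -0.046, -0.05, 1],
    [0, 0, -15, -0.497, -0.046, -0.05, 1],
  ],
)

```text
clock: 3.35
tool_pos: [0.5015, 0.001, 0.183]
ee_rot: [[-0.26, 0.966, 0.007], [0.966, 0.26, 0.002], [0.0, 0.007, -1.0]]
wrist_force: [2.1, -0.4, -0.6]
width: 0.0511
```

Run:
```python
from h import *
go(492,-98,200,105)
```

```text
row [0.4, -0.02, 0.04] [-0.0932, -0.0347, -0.0173] clock 3.35 pos [0.5015 0.001  0.183 ] w 0.0511 F [ 2.1 -0.4 -0.6]
```

Request:
move_arm(
  motion=[
    [0.4, 0, 0, -0.093, -0.035, -0.017, 1],
    [0.4, 0, 0, -0.093, -0.035, -0.017, 1],
    [0.4, 0, 0, -0.093, -0.035, -0.017, 1],
    [0.4, 0, 0, -0.093, -0.035, -0.017, 1],
    [0.4, 0, 0, -0.093, -0.035, -0.017, 1],
    [0.4, 0, 0, -0.093, -0.035, -0.017, 1],
    [0.4, 0, 0, -0.093, -0.035, -0.017, 1],
    [0.4, 0, 0, -0.093, -0.035, -0.017, 1],
  ],
)

```text
clock: 4.15
tool_pos: [0.4918, -0.0968, 0.1996]
ee_rot: [[-0.262, 0.965, -0.0], [0.965, 0.262, 0.001], [0.001, -0.0, -1.0]]
wrist_force: [-0.4, 0.7, -2.7]
width: 0.0512
```

Run:
```python
from h import *
go(492,-98,200,105)
wlook('w2',.025,.04,100)
z=np.load('w2.npz');comps(z['p'],z['W'],.15,.26,200)
```

```text
row [-0.01, -0.04, 0.16] [-0.0012, -0.0001, -0.0004] clock 4.15 pos [ 0.4918 -0.0968  0.1996] w 0.0512 F [-0.4  0.7 -2.7]
table med 0.0004
2689 [177.  34.] c 372.6 -230.5 sz 54.2 52.7 ang 14.9 z [30.5 37.3 38.7] [82. 83. 86.]
6221 [503. 107.] c 349.9 103.7 sz 117.8 54.8 ang 52.9 z [30.7 35.5 36.8] [ 64. 133.  80.]
5635 [ 48. 146.] c 514.1 -351.9 sz 54.8 117.3 ang 88.1 z [29.4 35.4 36.7] [159. 158. 162.]
3464 [536. 237.] c 465.0 219.8 sz 116.3 55.4 ang 1.8 z [27.7 35.5 36.7] [152. 151. 155.]
490 [366. 236.] c 526.3 13.1 sz 96.2 4.9 ang 15.2 z [26.4 36.  37.5] [122. 124. 127.]
579 [190. 242.] c 587.1 -181.6 sz 112.3 5.2 ang 15.0 z [26.3 35.7 37.5] [120. 122. 124.]
124 [ 41. 265.] c 665.7 -361.7 sz 3.6 50.7 ang 57.1 z [25.6 31.1 32.4] [138. 136. 140.]
116 [ 49. 270.] c 671.1 -352.1 sz 4.0 51.4 ang 57.2 z [25.9 31.2 32.6] [144. 142. 146.]
110 [ 56. 276.] c 677.0 -343.1 sz 3.8 50.1 ang 57.5 z [25.7 31.2 32.4] [145. 143. 147.]
106 [ 62. 282.] c 683.0 -333.9 sz 3.6 49.4 ang 57.1 z [25.8 31.2 32.6] [144. 141. 145.]
257 [536. 293.] c 541.6 259.9 sz 14.3 28.6 ang 77.1 z [25.7 33.4 39.6] [23. 22. 22.]
641 [496. 337.] c 622.2 248.4 sz 33.4 63.5 ang 66.5 z [25.1 25.9 26.9] [164. 162. 167.]
185 [ 93. 332.] c 748.2 -289.1 sz 4.1 33.1 ang 8.3 z [25.6 32.4 39.4] [26. 42. 69.]
603 [ 28. 366.] c 846.7 -386.3 sz 93.6 6.7 ang 85.0 z [25.8 32.3 38.9] [23. 39. 67.]
104 [385. 390.] c 743.3 126.0 sz 27.0 8.4 ang 56.8 z [26.7 34.  39.6] [81. 72. 40.]
160 [543. 401.] c 720.8 395.9 sz 81.4 5.2 ang 82.1 z [25.5 30.7 32.6] [117.  33.  31.]
309 [156. 404.] c 861.0 -191.8 sz 5.0 53.1 ang 9.1 z [25.6 32.4 38.9] [23. 39. 67.]
table med 0.0004
31499 [281. 270.] c 488.7 -97.9 sz 121.8 108.3 ang 52.0 z [192.4 204.9 258.3] [101. 100. 104.]
```

View pics/w2.png

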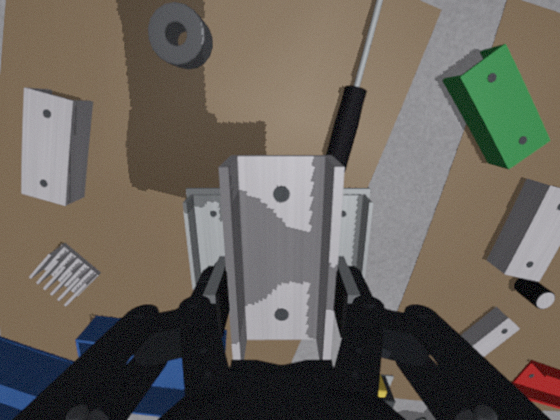

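```bash
cat >> h.py <<'E'
def held(tag):
    W=np.load(tag+'.npz')['W']; s=sense(); T=(W-s['tool_pos'])@s['ee_rot']*1000
    v=np.isfinite(T[...,0]); 
    for zl in range(-40,14,4):
        m=v&(T[...,2]>zl)&(T[...,2]<zl+4)&(np.abs(T[...,0])<27)&(np.abs(T[...,1])<80)
        if m.sum()<80: continue
        P=T[m]; print(zl,m.sum(),'x',np.percentile(P[:,0],[1,50,99]).round(1),'y',np.percentile(P[:,1],[.5,50,99.5]).round(1),'zmed',np.median(P[:,2]).round(1))
E
python3 - <<'E'
from h import *
held('w2')
R=np.radians(105)
go(562.4,-82.8,70,105.1);go(562.4,-82.8,13,105.1)
E
```

```text
-40 281 x [-26.9  24.9  26.8] y [-11.5  -1.   10.9] zmed -38.5
-36 218 x [-26.7  24.8  26.8] y [-11.3  -2.8  11.4] zmed -34.1
-32 207 x [-26.9  24.8  26.8] y [-11.2  -2.5  11.3] zmed -30.1
-28 182 x [-26.7  24.8  26.7] y [-11.3  -1.   11.1] zmed -25.8
-24 3526 x [-26.4 -22.3  25.3] y [-59.6 -16.9  42.7] zmed -21.5
-20 610 x [-24.6 -22.2  26.2] y [-59.7 -18.5  46.5] zmed -18.1
-16 579 x [-25.   21.2  24.2] y [-59.9 -16.8  49.9] zmed -14.1
-12 530 x [-24.2 -22.2  23.8] y [-59.9 -16.4  53.4] zmed -10.0
-8 498 x [-24.9 -22.2  23.3] y [-59.8 -14.8  55.5] zmed -6.0
-4 467 x [-23.9 -22.2  23.8] y [-59.9 -15.3  55.2] zmed -2.1
0 452 x [-25.2  21.1  23.5] y [-59.9 -15.9  52.2] zmed 1.9
4 14499 x [-22.3  -0.5  21.4] y [-59.7 -12.7  54.9] zmed 6.5
8 178 x [-25.4   1.7  24.3] y [-60.  -59.7  53.7] zmed 8.6
row [-0.01, -0.03, 0.04] [-0.0048, 0.0719, 0.1296] clock 4.2 pos [ 0.4918 -0.097   0.1996] w 0.0512 F [ 0.2 -0.5 -1. ]
row [-0.01, -0.03, 0.04] [-0.0049, 0.0719, 0.1866] clock 4.2 pos [ 0.4918 -0.097   0.1996] w 0.0512 F [ 0.2 -0.5 -1. ]
```

Request:
move_arm(
  motion=[
    [0, 0, 0, -0.004, 0.037, 0.03, 1],
    [0, 0, 0, -0.004, 0.0735, 0.07, 1],
    [0, 0, 0, -0.0043, 0.0735, 0.11, 1],
    [0, 0, 0, -0.0043, 0.0735, 0.125, 1],
    [0, 0, 0, -0.0043, 0.0735, 0.135, 1],
    [0, 0, 0, -0.0043, 0.0735, 0.14, 1],
    [0, 0, 0, -0.0043, 0.0735, 0.14, 1],
    [0, 0, 0, -0.0043, 0.0735, 0.14, 1],
  ],
)

```text
clock: 5.0
tool_pos: [0.5647, -0.0821, 0.0607]
ee_rot: [[-0.261, 0.965, 0.002], [0.965, 0.261, 0.0], [-0.0, 0.002, -1.0]]
wrist_force: [-0.0, -0.2, -1.0]
width: 0.0513
```

Run:
```python
from h import *
go(563.9,-81.9,16,105.1)
```

```text
row [0.1, 0.01, 0.03] [0.0004, -0.0008, 0.0447] clock 5.0 pos [ 0.5647 -0.0821  0.0607] w 0.0513 F [-0.  -0.2 -1. ]
```

Request:
move_arm(
  motion=[
    [0.1, 0, 0, 0.0004, -0.0008, 0.01, 1],
    [0.1, 0, 0, 0.0004, -0.0008, 0.02, 1],
    [0.1, 0, 0, 0.0004, -0.0008, 0.028, 1],
    [0.1, 0, 0, 0.0004, -0.0008, 0.035, 1],
    [0.1, 0, 0, 0.0004, -0.0008, 0.04, 1],
    [0.1, 0, 0, 0.0004, -0.0008, 0.044, 1],
    [0.1, 0, 0, 0.0004, -0.0008, 0.045, 1],
    [0.1, 0, 0, 0.0004, -0.0008, 0.045, 1],
  ],
)

```text
clock: 5.8
tool_pos: [0.5639, -0.0819, 0.0157]
ee_rot: [[-0.261, 0.965, 0.0], [0.965, 0.261, -0.0], [-0.0, -0.0, -1.0]]
wrist_force: [0.2, -0.1, -1.8]
width: 0.051
```

Run:
```python
from h import *
go(563.9,-81.9,15.5,105.1)
```

```text
row [-0.0, 0.01, 0.03] [-0.0001, 0.0, 0.0002] clock 5.8 pos [ 0.5639 -0.0819  0.0157] w 0.051 F [ 0.2 -0.1 -1.8]
```

Request:
move_arm(
  motion=[
    [0, 0, 0, 0, 0, 0.001, 1],
    [0, 0, 0, 0, 0, 0.002, 1],
    [0, 0, 0, 0, 0, 0.0025, 1],
    [0, 0, 0, 0, 0, 0.0025, 1],
    [0, 0, 0, 0, 0, 0.0025, -0.4],
    [0, 0, 0, 0, 0, 0.002, -0.5],
    [0, 0, 0, 0, 0, 0.001, -0.55],
    [0, 0, 0, 0, 0, 0, -0.55],
  ],
)

```text
clock: 6.6
tool_pos: [0.5639, -0.0819, 0.0157]
ee_rot: [[-0.261, 0.965, -0.0], [0.965, 0.261, -0.0], [-0.0, -0.0, -1.0]]
wrist_force: [-0.4, -1.1, -0.7]
width: 0.0661
```

Run:
```python
from h import *
go(563.9,-81.9,80,105.1)
```

```text
row [-0.01, 0.01, 0.03] [-0.0001, -0.0, -0.0643] clock 6.6 pos [ 0.5639 -0.0819  0.0157] w 0.0661 F [-0.4 -1.1 -0.7]
```

Request:
move_arm(
  motion=[
    [0, 0, 0, 0, 0, -0.01, -0.55],
    [0, 0, 0, 0, 0, -0.035, -0.55],
    [0, 0, 0, 0, 0, -0.07, -0.55],
    [0, 0, 0, 0, 0, -0.11, -1],
    [0, 0, 0, 0, -0.03, -0.15, -1],
    [0, 0, 0, 0, -0.045, -0.185, -1],
    [0, 0, 0, 0, -0.045, -0.185, -1],
    [0, 0, 0, 0, -0.045, -0.185, -1],
  ],
)

```text
clock: 7.4
tool_pos: [0.5209, -0.0938, 0.2021]
ee_rot: [[-0.261, 0.965, 0.003], [0.965, 0.261, -0.001], [-0.001, 0.003, -1.0]]
wrist_force: [-0.2, 0.8, -0.2]
width: 0.0855
```

Run:
```python
from h import *
wlook('w3',.027,.042,100)
go(432,216,170,92)
```

```text
table med 0.0004
1414 [182.  15.] c 384.7 -227.6 sz 28.9 53.1 ang 14.5 z [30.3 37.3 38.8] [78. 80. 83.]
6481 [513.  77.] c 350.1 103.8 sz 117.5 54.5 ang 53.5 z [32.  35.5 36.9] [ 60. 127.  76.]
5861 [ 48. 118.] c 514.4 -352.0 sz 55.2 117.2 ang 88.4 z [31.4 35.4 36.8] [156. 154. 159.]
2850 [541. 219.] c 465.3 219.4 sz 116.3 55.0 ang 2.3 z [29.  35.4 36.7] [147. 145. 149.]
407 [261. 221.] c 568.5 -105.8 sz 115.7 4.2 ang 15.0 z [29.7 36.6 37.7] [147. 146. 150.]
592 [193. 220.] c 588.9 -180.9 sz 116.0 4.9 ang 15.0 z [28.3 36.  37.5] [109. 111. 112.]
479 [235. 221.] c 576.7 -134.1 sz 116.3 4.4 ang 15.1 z [29.  36.3 37.7] [118. 120. 122.]
406 [303. 221.] c 556.6 -59.4 sz 116.6 4.1 ang 15.1 z [30.5 36.5 37.7] [171. 170. 174.]
464 [330. 222.] c 548.8 -30.2 sz 116.8 5.3 ang 14.8 z [28.8 36.4 37.7] [143. 146. 149.]
581 [372. 219.] c 535.9 15.8 sz 115.7 5.0 ang 15.0 z [28.2 36.  37.5] [121. 124. 126.]
121 [ 40. 243.] c 665.4 -361.5 sz 4.0 51.3 ang 57.2 z [27.6 31.2 32.6] [139. 137. 140.]
117 [ 48. 249.] c 671.6 -352.6 sz 4.3 51.7 ang 58.0 z [28.  31.3 32.5] [142. 140. 144.]
109 [ 54. 255.] c 67
[... 170 characters left out ...]
] c 694.8 -315.3 sz 3.8 52.3 ang 57.2 z [27.4 31.3 32.5] [146. 144. 147.]
425 [549. 276.] c 544.2 264.3 sz 28.3 23.1 ang 22.4 z [28.2 39.1 41.3] [84. 83. 85.]
358 [105. 315.] c 745.5 -272.7 sz 3.8 62.6 ang 8.9 z [27.9 34.4 41.2] [23. 39. 67.]
333 [209. 328.] c 735.3 -127.0 sz 66.9 34.1 ang 53.5 z [27.6 34.7 40.9] [21. 38. 66.]
460 [ 22. 349.] c 845.6 -394.0 sz 72.7 5.6 ang 84.6 z [27.7 34.4 41.2] [21. 37. 64.]
237 [126. 386.] c 867.3 -236.0 sz 3.9 44.3 ang 8.7 z [28.2 35.1 41.1] [21. 38. 65.]
236 [441. 416.] c 813.1 248.3 sz 22.1 62.0 ang 9.3 z [27.6 32.1 37.3] [46. 48. 49.]
row [0.04, 0.02, 13.13] [0.3219, -0.0047, 0.0308] clock 7.45 pos [ 0.5206 -0.0935  0.2009] w 0.0855 F [-0.1 -0.2  0.2]
```

View pics/w3.png

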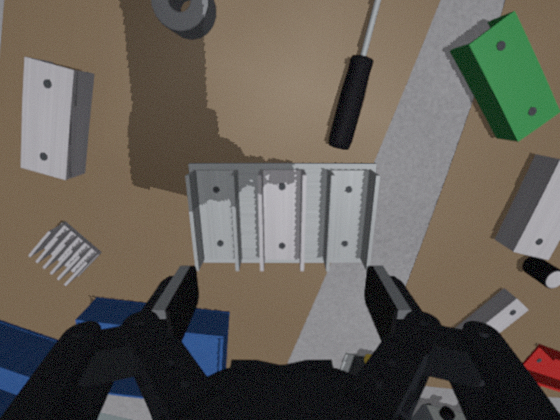

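Request:
move_arm(
  motion=[
    [0, 0, 13.1, 0.322, -0.005, 0.031, -1],
    [0, 0, 13.1, 0.322, -0.005, 0.031, -1],
    [0, 0, 13.1, 0.322, -0.005, 0.031, -1],
    [0, 0, 13.1, 0.322, -0.005, 0.031, -1],
    [0, 0, 13.1, 0.322, -0.005, 0.031, -1],
    [0, 0, 13.1, 0.322, -0.005, 0.031, -1],
    [0, 0, 13.1, 0.322, -0.005, 0.031, -1],
    [0, 0, 13.1, 0.322, -0.005, 0.031, -1],
  ],
)

```text
clock: 8.25
tool_pos: [0.4294, 0.2208, 0.1682]
ee_rot: [[-0.044, 0.999, -0.002], [0.999, 0.044, 0.001], [0.001, -0.002, -1.0]]
wrist_force: [0.9, -1.2, 0.7]
width: 0.0855
```

Run:
```python
from h import *
sense();wlook('w4',.033,.04,300)
go(464.8,219.5,8,92)
```

```text
table med 0.0001
7749 [154. 105.] c 349.1 103.4 sz 117.2 53.1 ang 53.1 z [34.3 35.5 36.8] [ 64. 133.  81.]
5476 [280. 227.] c 464.8 220.6 sz 117.0 52.2 ang 1.7 z [34.6 35.7 36.8] [158. 156. 161.]
561 [ 91. 279.] c 536.2 16.5 sz 117.8 6.8 ang 14.9 z [33.3 36.1 37.4] [123. 126. 129.]
519 [ 52. 283.] c 543.0 -31.1 sz 106.8 7.8 ang 15.5 z [33.3 36.  37.5] [117. 120. 123.]
548 [ 32. 291.] c 555.8 -59.3 sz 116.1 7.3 ang 15.0 z [33.4 36.  37.2] [126. 125. 129.]
row [-0.12, 0.05, 0.31] [0.0003, 0.0348, 0.1603] clock 8.3 pos [0.4304 0.2179 0.1684] w 0.0851 F [ 0.4 -0.2 -0.2]
```

View pics/w4.png

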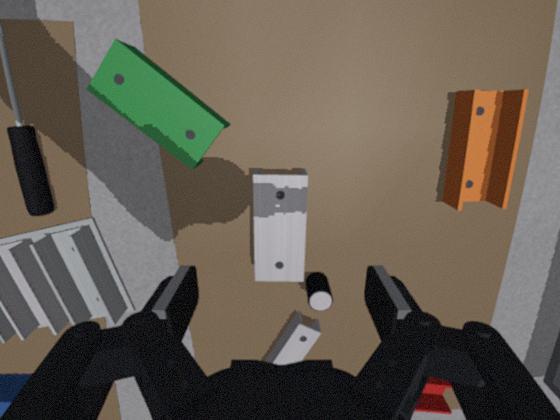

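Request:
move_arm(
  motion=[
    [-0.1, 0, 0.6, 0.0014, 0.0348, 0.05, -1],
    [-0.1, 0, 0.6, 0.0014, 0.0348, 0.09, -1],
    [-0.1, 0, 0.6, 0.0014, 0.0348, 0.125, -1],
    [-0.1, 0, 0.6, 0.0014, 0.0348, 0.15, -1],
    [-0.1, 0, 0.6, 0.0014, 0.0348, 0.16, -1],
    [-0.1, 0, 0.6, 0.0014, 0.0348, 0.16, -0.6],
    [-0.1, 0, 0.6, 0.0014, 0.0348, 0.16, -0.2],
    [-0.1, 0, 0.6, 0.0014, 0.0348, 0.16, 0.5],
  ],
)

```text
clock: 9.1
tool_pos: [0.4658, 0.2208, 0.0097]
ee_rot: [[-0.029, 1.0, 0.002], [1.0, 0.029, 0.0], [0.0, 0.002, -1.0]]
wrist_force: [-0.3, -0.5, -1.8]
width: 0.0513
```

Run:
```python
from h import *
go(464.8,220.6,8,91.7)
```

```text
row [0.12, -0.0, -0.01] [-0.0001, -0.0011, 0.0017] clock 9.1 pos [0.4658 0.2208 0.0097] w 0.0513 F [-0.3 -0.5 -1.8]
```

Request:
move_arm(
  motion=[
    [0, 0, 0, 0, -0.001, 0, 1],
    [0, 0, 0, 0, -0.001, 0, 1],
    [0, 0, 0, 0, -0.001, -0.01, 1],
    [0, 0, 0, 0, -0.001, -0.04, 1],
    [0, 0, 0, 0, -0.001, -0.08, 1],
    [0, 0, 0, 0, -0.001, -0.12, 1],
    [0, 0, 0, 0, -0.001, -0.12, 1],
    [0, 0, 0, 0, -0.001, -0.12, 1],
  ],
)

```text
clock: 9.9
tool_pos: [0.465, 0.2208, 0.1311]
ee_rot: [[-0.029, 1.0, 0.004], [1.0, 0.029, 0.001], [0.001, 0.004, -1.0]]
wrist_force: [-0.2, -0.1, -2.1]
width: 0.0514
```

Run:
```python
from h import *
go(552.4,-44.8,130,105.05)
```

```text
row [0.26, -0.03, -13.37] [-0.2681, 0.0795, 0.0011] clock 9.9 pos [0.465  0.2208 0.1311] w 0.0514 F [-0.2 -0.1 -2.1]
```

Request:
move_arm(
  motion=[
    [0.2, 0, -13.4, -0.268, 0.0795, 0, 1],
    [0.2, 0, -13.4, -0.268, 0.0795, 0, 1],
    [0.2, 0, -13.4, -0.268, 0.0795, 0, 1],
    [0.2, 0, -13.4, -0.268, 0.0795, 0, 1],
    [0.2, 0, -13.4, -0.268, 0.0795, 0, 1],
    [0.2, 0, -13.4, -0.268, 0.0795, 0, 1],
    [0.2, 0, -13.4, -0.268, 0.0795, 0, 1],
    [0.2, 0, -13.4, -0.268, 0.0795, 0, 1],
  ],
)

```text
clock: 10.7
tool_pos: [0.551, -0.0453, 0.1295]
ee_rot: [[-0.258, 0.966, -0.003], [0.966, 0.258, 0.001], [0.002, -0.002, -1.0]]
wrist_force: [-0.3, 0.8, -1.4]
width: 0.0512
```

Run:
```python
from h import *
s=sense();wlook('w5',.033,.04,300)
held('w5')
go(552.4,-44.8,60,105.05)
```

```text
table med 0.0003
3483 [539.  38.] c 365.4 111.9 sz 85.3 39.9 ang 52.3 z [34.  35.5 36.8] [ 57. 127.  73.]
708 [207. 202.] c 564.4 -107.2 sz 107.7 4.8 ang 15.0 z [34.1 36.5 37.7] [117. 116. 119.]
711 [356. 202.] c 531.9 14.6 sz 107.8 4.7 ang 14.8 z [34.  36.5 37.7] [145. 148. 150.]
776 [173. 207.] c 576.0 -134.7 sz 115.9 5.2 ang 14.6 z [33.7 36.4 37.6] [107. 110. 112.]
886 [118. 208.] c 588.8 -180.9 sz 116.4 6.1 ang 15.1 z [33.4 36.2 37.5] [100. 102. 103.]
521 [ 49. 332.] c 741.2 -246.4 sz 4.0 110.5 ang 8.6 z [33.3 36.6 39.5] [21. 37. 65.]
435 [ 12. 373.] c 820.1 -289.6 sz 112.3 4.3 ang 8.4 z [33.4 36.8 39.6] [22. 38. 68.]
-40 220 x [23.3 23.8 26.8] y [-11.6  -5.   10.4] zmed -38.9
-36 134 x [23.2 23.5 26.9] y [-11.7  -6.8  10.7] zmed -34.1
-32 132 x [14.8 23.5 26.7] y [-45.3  -5.6  11.1] zmed -30.0
-28 21580 x [-26.5  -1.6  23.3] y [-59.7 -19.9  38.2] zmed -25.7
-24 209 x [-26.3   3.8  26.7] y [-60.  -59.7  24.7] zmed -22.7
row [-0.1, -0.13, 0.06] [-0.0015, 0.0013, 0.0697] clock 10.75 pos [ 0.551  -0.0438  0.1298] w 0.0509 F [-0.1  0.4 -1.6]
```

View pics/w5.png

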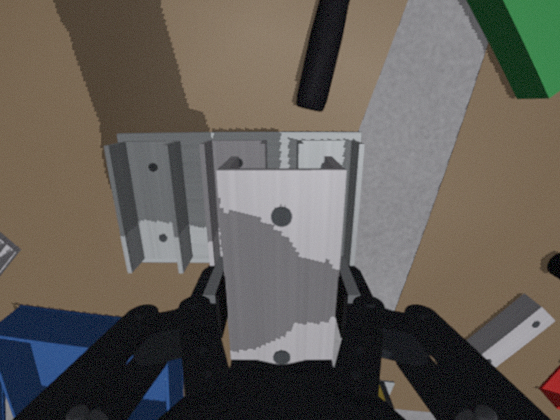

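Request:
move_arm(
  motion=[
    [0, 0, 0, -0.0015, 0.0028, 0.02, 1],
    [0, 0, 0, -0.0015, 0.0028, 0.045, 1],
    [0, 0, 0, -0.0015, 0.0028, 0.06, 1],
    [0, 0, 0, -0.0015, 0.0028, 0.068, 1],
    [0, 0, 0, -0.0015, 0.0028, 0.07, 1],
    [0, 0, 0, -0.0015, 0.0028, 0.07, 1],
    [0, 0, 0, -0.0015, 0.0028, 0.07, 1],
    [0, 0, 0, -0.0015, 0.0028, 0.07, 1],
  ],
)

```text
clock: 11.55
tool_pos: [0.5545, -0.0444, 0.0606]
ee_rot: [[-0.261, 0.965, -0.001], [0.965, 0.261, 0.002], [0.002, -0.0, -1.0]]
wrist_force: [-0.1, -0.6, -2.7]
width: 0.0515
```

Run:
```python
from h import *
go(553.9,-44.4,19.3,105.05)
```

```text
row [-0.02, -0.11, 0.06] [0.0, -0.0005, 0.0413] clock 11.55 pos [ 0.5545 -0.0444  0.0606] w 0.0515 F [-0.1 -0.6 -2.7]
```

Request:
move_arm(
  motion=[
    [0, -0.1, 0, 0, -0.0005, 0.01, 1],
    [0, -0.1, 0, 0, -0.0005, 0.02, 1],
    [0, -0.1, 0, 0, -0.0005, 0.028, 1],
    [0, -0.1, 0, 0, -0.0005, 0.034, 1],
    [0, -0.1, 0, 0, -0.0005, 0.039, 1],
    [0, -0.1, 0, 0, -0.0005, 0.041, 1],
    [0, -0.1, 0, 0, -0.0005, 0.042, 1],
    [0, -0.1, 0, 0, -0.0005, 0.042, 1],
  ],
)

```text
clock: 12.35
tool_pos: [0.554, -0.0444, 0.0188]
ee_rot: [[-0.261, 0.965, -0.0], [0.965, 0.261, 0.0], [0.0, -0.0, -1.0]]
wrist_force: [0.1, 0.7, -2.5]
width: 0.0512
```

Run:
```python
from h import *
go(553.9,-44.4,19.3,105.05)
```

```text
row [-0.0, -0.0, 0.06] [0.0, -0.0001, -0.0005] clock 12.35 pos [ 0.554  -0.0444  0.0188] w 0.0512 F [ 0.1  0.7 -2.5]
```

Request:
move_arm(
  motion=[
    [0, 0, 0, 0, 0, 0.001, 1],
    [0, 0, 0, 0, 0, 0.002, 1],
    [0, 0, 0, 0, 0, 0.0025, 1],
    [0, 0, 0, 0, 0, 0.0025, 1],
    [0, 0, 0, 0, 0, 0.0025, -0.4],
    [0, 0, 0, 0, 0, 0.002, -0.5],
    [0, 0, 0, 0, 0, 0.001, -0.55],
    [0, 0, 0, 0, 0, 0, -0.55],
  ],
)

```text
clock: 13.15
tool_pos: [0.5542, -0.0444, 0.0187]
ee_rot: [[-0.261, 0.965, -0.0], [0.965, 0.261, 0.0], [0.0, -0.0, -1.0]]
wrist_force: [-0.4, 0.2, 0.4]
width: 0.0665
```

Request:
move_arm(
  motion=[
    [0, 0, 0, 0, 0, -0.01, -0.55],
    [0, 0, 0, 0, 0, -0.035, -0.55],
    [0, 0, 0, 0, 0, -0.07, -0.55],
    [0, 0, 0, 0, 0, -0.11, -1],
    [0, 0, 0, 0, -0.03, -0.15, -1],
    [0, 0, 0, 0, -0.045, -0.17, -1],
    [0, 0, 0, 0, -0.045, -0.17, -1],
    [0, 0, 0, 0, -0.045, -0.17, -1],
  ],
)

```text
clock: 13.95
tool_pos: [0.5112, -0.0562, 0.1894]
ee_rot: [[-0.26, 0.965, 0.002], [0.965, 0.26, -0.0], [-0.001, 0.002, -1.0]]
wrist_force: [-0.6, 0.2, -0.9]
width: 0.0854
```

Run:
```python
from h import *
s=sense();wlook('w6',.033,.05,300)
go(485,-352,170,88)
```

```text
table med 0.0003
1247 [134.  13.] c 386.7 -227.3 sz 24.2 53.1 ang 12.9 z [34.9 37.3 38.7] [74. 75. 78.]
6848 [486.  73.] c 349.8 103.8 sz 116.8 54.5 ang 53.3 z [34.2 35.6 36.9] [ 64. 134.  81.]
3079 [ 13. 121.] c 514.8 -339.8 sz 31.2 117.2 ang 88.4 z [34.1 35.5 36.7] [156. 154. 159.]
506 [153. 225.] c 588.5 -180.9 sz 115.7 5.3 ang 15.3 z [33.6 36.3 37.5] [120. 122. 124.]
460 [197. 225.] c 575.9 -134.8 sz 114.8 4.8 ang 15.2 z [33.6 36.5 37.6] [123. 125. 128.]
434 [224. 225.] c 568.1 -106.0 sz 115.0 4.4 ang 15.0 z [34.  36.5 37.6] [136. 135. 139.]
5025 [282. 229.] c 553.2 -45.0 sz 118.2 52.1 ang 15.2 z [43.5 44.7 45.8] [160. 159. 163.]
434 [340. 225.] c 535.6 15.3 sz 115.0 4.6 ang 14.9 z [34.  36.5 37.6] [140. 143. 146.]
417 [532. 283.] c 542.3 266.6 sz 25.8 27.4 ang 54.7 z [34.  40.  41.5] [110. 108. 111.]
604 [ 54. 330.] c 759.5 -290.3 sz 33.2 63.9 ang 54.8 z [33.9 42.9 49.6] [28. 47. 79.]
418 [ 15. 369.] c 852.0 -350.8 sz 50.7 22.2 ang 57.0 z [33.9 40.9 48.9] [21. 36. 64.]
485 [126. 401.] c 861.0 -187.1 sz 7.3 63.4 ang 9.3 z [34.1 42.9 49.4] [27. 45. 75.]
row [0.02, -0.01, 17.12] [-0.279, -0.1024, 0.0184] clock 14.0 pos [ 0.511  -0.056   0.1885] w 0.0858 F [ 0.3  0.1 -0.1]
```

View pics/w6.png

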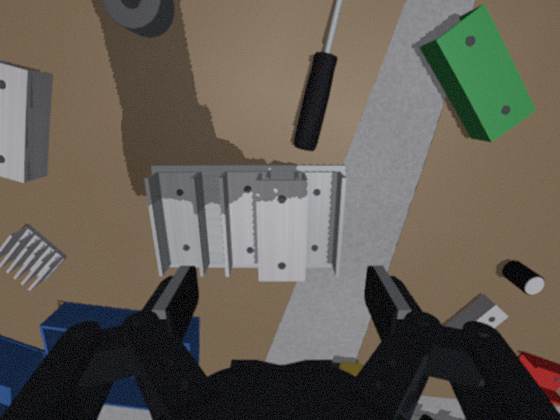

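Request:
move_arm(
  motion=[
    [0, 0, 16.8, -0.279, -0.1, 0.018, -1],
    [0, 0, 16.8, -0.279, -0.1, 0.018, -1],
    [0, 0, 16.8, -0.279, -0.1, 0.018, -1],
    [0, 0, 16.8, -0.279, -0.1, 0.018, -1],
    [0, 0, 16.8, -0.279, -0.1, 0.018, -1],
    [0, 0, 16.8, -0.279, -0.1, 0.018, -1],
    [0, 0, 16.8, -0.279, -0.1, 0.018, -1],
    [0, 0, 16.8, -0.279, -0.1, 0.018, -1],
  ],
)

```text
clock: 14.8
tool_pos: [0.4867, -0.352, 0.1683]
ee_rot: [[0.032, 0.999, -0.002], [0.999, -0.032, 0.002], [0.002, -0.002, -1.0]]
wrist_force: [0.0, 0.9, 0.1]
width: 0.0852
```

Run:
```python
from h import *
s=sense();wlook('w7',.033,.04,300)
go(514.4,-352,8,88.4)
```

```text
table med 0.0002
816 [53. 77.] c 371.7 -550.9 sz 135.2 3.8 ang 5.6 z [33.5 36.5 39.5] [75. 77. 79.]
2802 [416.  67.] c 372.6 -231.8 sz 52.9 53.3 ang 56.7 z [35.7 37.5 38.8] [121. 123. 127.]
5647 [283. 220.] c 515.1 -351.6 sz 52.2 117.5 ang 88.5 z [34.5 35.7 36.8] [156. 154. 159.]
470 [541. 250.] c 559.8 -70.4 sz 117.0 5.8 ang 13.8 z [33.4 36.7 39.6] [69. 68. 71.]
529 [508. 259.] c 568.9 -106.6 sz 117.8 6.7 ang 14.4 z [33.4 36.3 37.7] [131. 129. 133.]
497 [482. 266.] c 576.7 -135.0 sz 117.5 5.7 ang 15.1 z [33.5 36.4 37.7] [123. 126. 128.]
439 [439. 278.] c 589.1 -181.1 sz 116.9 5.8 ang 15.1 z [33.9 36.4 37.5] [133. 136. 138.]
426 [ 48. 307.] c 607.7 -630.3 sz 114.7 12.8 ang 74.6 z [33.4 36.7 39.6] [52. 52. 55.]
row [-0.08, -0.16, -0.05] [-0.0015, 0.0272, 0.1607] clock 14.85 pos [ 0.4874 -0.3501  0.1687] w 0.0851 F [ 0.8  0.5 -0.1]
```

View pics/w7.png

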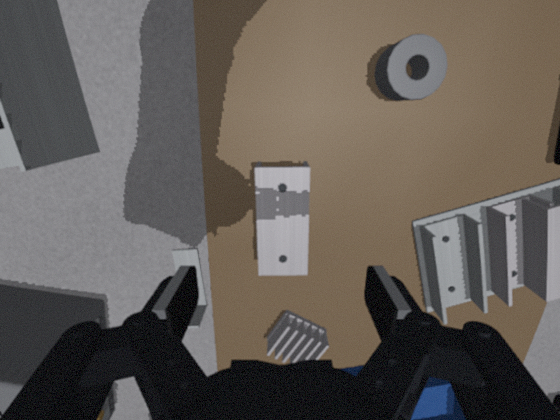

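Request:
move_arm(
  motion=[
    [-0.1, -0.2, 0, -0.0011, 0.0275, 0.05, -1],
    [-0.1, -0.2, 0, -0.0011, 0.0275, 0.09, -1],
    [-0.1, -0.2, 0, -0.0011, 0.0275, 0.125, -1],
    [-0.1, -0.2, 0, -0.0011, 0.0275, 0.15, -1],
    [-0.1, -0.2, 0, -0.0011, 0.0275, 0.16, -1],
    [-0.1, -0.2, 0, -0.0011, 0.0275, 0.16, -0.6],
    [-0.1, -0.2, 0, -0.0011, 0.0275, 0.16, -0.2],
    [-0.1, -0.2, 0, -0.0011, 0.0275, 0.16, 0.5],
  ],
)

```text
clock: 15.65
tool_pos: [0.5161, -0.3518, 0.0106]
ee_rot: [[0.028, 1.0, 0.003], [1.0, -0.028, -0.002], [-0.002, 0.003, -1.0]]
wrist_force: [0.3, -0.2, -1.6]
width: 0.0511
```

Request:
move_arm(
  motion=[
    [0, 0, 0, 0, 0, 0, 1],
    [0, 0, 0, 0, 0, 0, 1],
    [0, 0, 0, 0, 0, -0.01, 1],
    [0, 0, 0, 0, 0, -0.04, 1],
    [0, 0, 0, 0, 0, -0.08, 1],
    [0, 0, 0, 0, 0, -0.12, 1],
    [0, 0, 0, 0, 0, -0.12, 1],
    [0, 0, 0, 0, 0, -0.12, 1],
  ],
)

```text
clock: 16.45
tool_pos: [0.5161, -0.352, 0.1323]
ee_rot: [[0.029, 1.0, 0.005], [1.0, -0.029, -0.004], [-0.003, 0.005, -1.0]]
wrist_force: [-0.6, 0.0, -2.0]
width: 0.0514
```

Run:
```python
from h import *
go(572.7,-120.2,130,105.05)
```

```text
row [0.27, 0.24, -16.69] [0.2334, 0.0499, 0.0017] clock 16.45 pos [ 0.5161 -0.352   0.1323] w 0.0514 F [-0.6  0.  -2. ]
```

Request:
move_arm(
  motion=[
    [0.3, 0.2, -16.7, 0.2334, 0.0505, 0, 1],
    [0.3, 0.2, -16.7, 0.2334, 0.0505, 0, 1],
    [0.3, 0.2, -16.7, 0.2334, 0.0505, 0, 1],
    [0.3, 0.2, -16.7, 0.2334, 0.0505, 0, 1],
    [0.3, 0.2, -16.7, 0.2334, 0.0505, 0, 1],
    [0.3, 0.2, -16.7, 0.2334, 0.0505, 0, 1],
    [0.3, 0.2, -16.7, 0.2334, 0.0505, 0, 1],
    [0.3, 0.2, -16.7, 0.2334, 0.0505, 0, 1],
  ],
)

```text
clock: 17.25
tool_pos: [0.5719, -0.1219, 0.1306]
ee_rot: [[-0.258, 0.966, -0.003], [0.966, 0.258, -0.002], [-0.001, -0.003, -1.0]]
wrist_force: [1.1, -0.8, -2.0]
width: 0.0513
```

Run:
```python
from h import *
s=sense();wlook('w8',.033,.05,300)
held('w8')
go(574.1,-119.8,62,105.05)
```

```text
table med 0.0004
695 [210. 202.] c 585.0 -181.8 sz 108.2 4.9 ang 15.2 z [34.1 36.5 37.6] [106. 108. 110.]
8361 [377. 206.] c 552.6 -45.9 sz 116.6 53.1 ang 14.8 z [43.1 44.6 45.6] [175. 174. 179.]
887 [447. 207.] c 536.3 15.9 sz 116.3 6.2 ang 14.7 z [33.5 36.3 37.6] [130. 133. 135.]
935 [ 76. 340.] c 760.4 -291.5 sz 32.4 61.2 ang 58.0 z [34.2 43.3 49.6] [29. 49. 81.]
651 [ 20. 385.] c 848.5 -359.7 sz 54.6 9.5 ang 77.8 z [33.7 41.  49.1] [21. 37. 64.]
456 [418. 410.] c 763.1 86.9 sz 29.5 31.4 ang 36.5 z [34.5 45.4 48.4] [44. 45. 48.]
-40 312 x [-26.9  25.2  27. ] y [-11.4  -2.2  11.6] zmed -38.8
-36 216 x [-26.7  25.   26.8] y [-11.5  -2.2  10.9] zmed -34.3
-32 202 x [-26.8  25.1  26.6] y [-11.7  -2.   11.7] zmed -30.1
-28 21197 x [-25.8  -0.3  25.1] y [-59.5 -19.5  39.3] zmed -25.0
-24 1098 x [-26.   -1.8  25.4] y [-59.9 -22.9  39.7] zmed -23.8
row [-0.16, 0.06, -0.14] [0.0019, 0.0028, 0.0689] clock 17.3 pos [ 0.5721 -0.1222  0.1309] w 0.0513 F [ 0.4  0.2 -2.6]
```

View pics/w8.png

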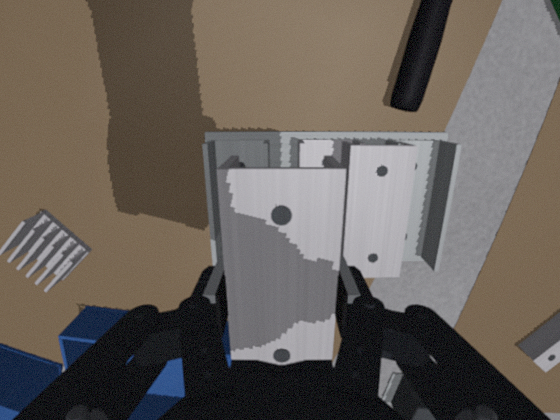

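Request:
move_arm(
  motion=[
    [-0.2, 0, -0.1, 0.0019, 0.0028, 0.02, 1],
    [-0.2, 0, -0.1, 0.0019, 0.0028, 0.045, 1],
    [-0.2, 0, -0.1, 0.0019, 0.0028, 0.06, 1],
    [-0.2, 0, -0.1, 0.0019, 0.0028, 0.066, 1],
    [-0.2, 0, -0.1, 0.0019, 0.0028, 0.069, 1],
    [-0.2, 0, -0.1, 0.0019, 0.0028, 0.069, 1],
    [-0.2, 0, -0.1, 0.0019, 0.0028, 0.069, 1],
    [-0.2, 0, -0.1, 0.0019, 0.0028, 0.069, 1],
  ],
)

```text
clock: 18.1
tool_pos: [0.5748, -0.1199, 0.0627]
ee_rot: [[-0.259, 0.966, 0.002], [0.966, 0.259, -0.001], [-0.002, 0.002, -1.0]]
wrist_force: [-0.1, -0.8, -2.8]
width: 0.0514
```

Run:
```python
from h import *
go(574.1,-119.8,19.7,105.05)
```

```text
row [0.12, 0.1, -0.05] [0.0004, -0.0007, 0.043] clock 18.1 pos [ 0.5748 -0.1199  0.0627] w 0.0514 F [-0.1 -0.8 -2.8]
```

Request:
move_arm(
  motion=[
    [0.1, 0.1, 0, 0.0004, -0.0007, 0.01, 1],
    [0.1, 0.1, 0, 0.0004, -0.0007, 0.02, 1],
    [0.1, 0.1, 0, 0.0004, -0.0007, 0.028, 1],
    [0.1, 0.1, 0, 0.0004, -0.0007, 0.034, 1],
    [0.1, 0.1, 0, 0.0004, -0.0007, 0.039, 1],
    [0.1, 0.1, 0, 0.0004, -0.0007, 0.042, 1],
    [0.1, 0.1, 0, 0.0004, -0.0007, 0.043, 1],
    [0.1, 0.1, 0, 0.0004, -0.0007, 0.043, 1],
  ],
)

```text
clock: 18.9
tool_pos: [0.5742, -0.1197, 0.0198]
ee_rot: [[-0.259, 0.966, 0.001], [0.966, 0.259, 0.0], [-0.0, 0.001, -1.0]]
wrist_force: [0.4, -0.0, -1.7]
width: 0.0513
```

Request:
move_arm(
  motion=[
    [0, 0, 0, 0, 0, 0.001, 1],
    [0, 0, 0, 0, 0, 0.002, 1],
    [0, 0, 0, 0, 0, 0.0025, 1],
    [0, 0, 0, 0, 0, 0.0025, 1],
    [0, 0, 0, 0, 0, 0.0025, -0.35],
    [0, 0, 0, 0, 0, 0.002, -0.45],
    [0, 0, 0, 0, 0, 0.001, -0.47],
    [0, 0, 0, 0, 0, 0, -0.47],
  ],
)

```text
clock: 19.7
tool_pos: [0.5742, -0.1197, 0.0198]
ee_rot: [[-0.259, 0.966, 0.001], [0.966, 0.259, 0.0], [0.0, 0.001, -1.0]]
wrist_force: [-0.0, -1.5, -0.3]
width: 0.0629
```

Request:
move_arm(
  motion=[
    [0, 0, 0, 0, 0, -0.01, -0.47],
    [0, 0, 0, 0, 0, -0.035, -0.47],
    [0, 0, 0, 0, 0, -0.07, -0.47],
    [0, 0, 0, 0, 0, -0.11, -1],
    [0, 0, 0, 0, -0.03, -0.15, -1],
    [0, 0, 0, 0, -0.045, -0.17, -1],
    [0, 0, 0, 0, -0.045, -0.17, -1],
    [0, 0, 0, 0, -0.045, -0.17, -1],
  ],
)

```text
clock: 20.5
tool_pos: [0.5311, -0.1315, 0.1905]
ee_rot: [[-0.259, 0.966, 0.002], [0.966, 0.259, -0.0], [-0.001, 0.002, -1.0]]
wrist_force: [-0.1, -0.4, -0.3]
width: 0.0851
```

Run:
```python
from h import *
s=sense();wlook('w9',.033,.05,300)
p,d=cams.snapshot('top'); cv2.imwrite('pics/topend.png',p[:,:,::-1])
W=world(d,cams.get_calibration('top'));print('top');
W0=world(np.load('top0.npz')['d'],cams.get_calibration('top'))
for n,u,v in(('narrow',174,194),('cap',164,228),('heat',381,175),('trafo',219,145),('driver',280,290),('solder',347,286),('bracket',427,203)):
    a=W0[v-14:v+15,u-14:u+15];b=W[v-14:v+15,u-14:u+15]
    print(n,np.nanmedian(np.abs(a-b)[...,2]).round(4),(np.abs(a-b)[...,2]>.012).mean().round(3))
print(sense()['clock'])
```

```text
table med 0.0004
1209 [220.  12.] c 387.5 -227.5 sz 22.7 53.2 ang 13.1 z [35.5 37.4 38.9] [113. 115. 119.]
3120 [544.  66.] c 361.7 83.8 sz 126.6 47.5 ang 29.7 z [34.1 35.6 36.9] [ 58. 127.  75.]
432 [225. 226.] c 588.6 -180.6 sz 115.5 4.7 ang 15.2 z [33.9 36.6 37.8] [124. 126. 128.]
5006 [282. 228.] c 573.2 -120.4 sz 116.9 52.1 ang 15.1 z [43.5 44.7 45.8] [162. 161. 165.]
4935 [354. 227.] c 553.0 -45.8 sz 116.7 53.0 ang 15.0 z [43.2 44.6 45.8] [174. 172. 177.]
513 [410. 225.] c 536.0 15.6 sz 116.3 5.7 ang 15.2 z [33.6 36.3 37.6] [132. 135. 138.]
836 [221. 337.] c 731.1 -152.4 sz 92.9 35.6 ang 77.1 z [34.  43.4 49.6] [28. 48. 81.]
516 [ 20. 355.] c 842.8 -418.9 sz 64.4 5.5 ang 84.5 z [33.9 41.2 49.2] [21. 37. 65.]
449 [126. 395.] c 870.6 -265.4 sz 52.7 25.8 ang 69.5 z [34.3 43.7 49.5] [30. 48. 80.]
top
narrow 0.0028 0.008
cap 0.0032 0.07
heat 0.003 0.006
trafo 0.0031 0.006
driver 0.0028 0.005
solder 0.7424 0.995
bracket 0.0032 0.006
20.6
```

View pics/w9.png

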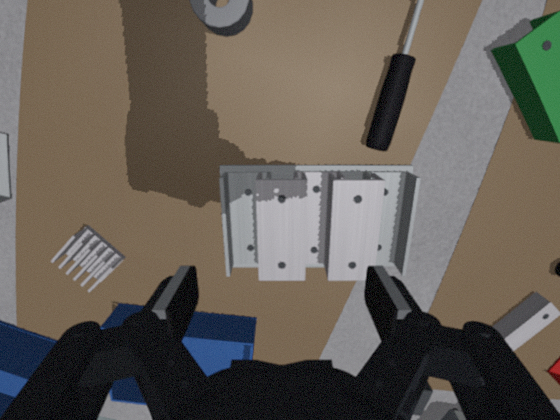

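View pics/topend.png

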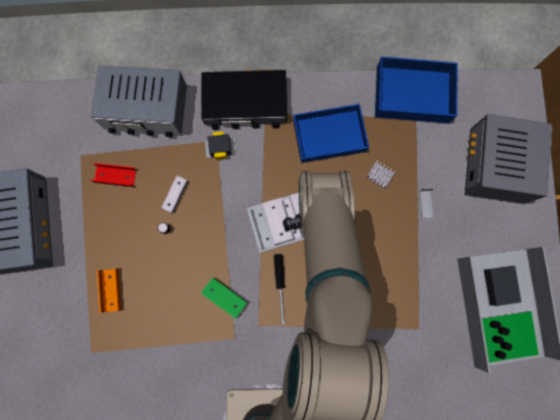

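Run:
```python
from h import *
a=np.load('w3.npz');b=np.load('w9.npz')
for n,z,px in(('before',a,[(282,187),(282,245)]),('now',b,[(316,188),(313,250)])):
    g=cv2.cvtColor(z['p'],cv2.COLOR_RGB2GRAY).astype(float)
    for u,v in px:
        s=g[v-6:v+7,u-6:u+7]; w=np.clip(np.median(s)-25-s,0,None); yy,xx=np.mgrid[-6:7,-6:7]
        i,j=v+(w*yy).sum()/w.sum(),u+(w*xx).sum()/w.sum()
        print(n,round(j,1),round(i,1),(z['W'][round(i),round(j)]*1000).round(1))
```

```text
before 281.5 185.1 [524.1 -94.1  10. ]
before 281.5 245.3 [598.6 -72.8   9.6]
now 317.0 188.7 [525.5 -91.7   9. ]
now 314.7 249.7 [600.1 -71.1   8.1]
```

```bash
python3 -c "
from station import *
s=sense();print(s['clock'],s['wrist_force'],abs(s['qvel']).max());print(close_job())"
```

```text
20.6 [ 1.22943754  0.14222498 -0.94357035] 0.015129713170700936
the job is handed in; nothing more can be done
None
```

I set the open-up rail in the bay, then laid one open-down rail over each gap, and handed the job in at 20.6 s with the gripper open and clear above the carrier. The hand-in call gives no verdict, so the result below rests on my own checks.

- **Open-up rail:** right after placing, it was within about 0.5 mm of the bay centre and square with the riveted rails (about 15.0°). In the last image the holes in its web sat about 2 mm from there, only a little more than one pixel and well inside the 8 mm tolerance.
- **Bridging rails:** the last wrist image shows them about 77 mm apart, within 1 to 1.5 mm of the gap centres. Their angle is 15.0–15.1°, matching the riveted rails. Both tops are flat at 44.6–44.7 mm, against 45 mm expected when fully down.
- **Other objects:** the overhead depth comparison showed no movement of the narrow rail, capacitor, heat sink, transformer, screwdriver or bracket. It failed for the solder spool because the arm blocked the view; the wrist images show its visible edge where it was before. In the last overhead picture the coloured look-alikes are where they started.

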